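# Set up a strap clamp on the drilling board

### The job

Set up the strap clamp on the drilling board so that only the nut is missing: lay the wood block flat on the plywood pad, centred along it and close against its fence; stand on the steel plate, in its middle, the one packing block that brings the clamp level; lay the slotted strap level on top of both, square to the board, centred, with the stud up through its slot; and put the brass washer over the stud onto the strap. Leave the other two packing blocks and the brown oil bottle where they stand, and let go of everything.

Things in the scene. Friction and masses are not known exactly. Their poses are not given: they have to be found in the camera images.
- board: The drilling board: dark brown board 115 x 285 x 18 mm fixed on the bench, long along its own y axis. Origin: on the axis of its stud, at the underside of the board. The upright steel stud (8 mm thick, tapered tip) stands in the middle of the board; its tip is 93 mm above the bench. A locknut 15 mm wide at its foot ends 26 mm above the bench. The pad is screwed on at one end and the steel plate at the other, 72 mm from the stud along the board's y; which end is which changes.
- pad: Plywood pad, 90 x 104 mm and 9 mm thick, on top of the board (its top 27 mm above the bench), axes parallel to the board's. Origin: centre of its underside, 18 mm above the bench. Its fence is a lath 16 mm wide along the pad's y on its +x side, 6 mm higher than the pad; the fence's inner face is at x = +25 mm from the origin. The wood block lies on it, long side along the fence.
- rest: Steel plate, 80 x 80 mm and 3 mm thick, on top of the board at the other end from the pad (its top 21 mm above the bench), axes parallel to the board's. Origin: centre of its underside, 18 mm above the bench. The packing block stands on its middle.
- work_c (a point): Centre of the wood block to be drilled: bare light softwood, loose, 45 x 90 mm and 32 mm high, long along its own y; lies flat on the bench.
- pack26_c (a point): Centre of the low packing block: yellow, loose, 40 x 50 mm and 26 mm high (50 mm along its own y).
- pack38_c (a point): Centre of the middle packing block: blue, loose, 40 x 50 mm and 38 mm high (50 mm along its own y).
- pack50_c (a point): Centre of the tall packing block: red, loose, 40 x 50 mm and 50 mm high (50 mm along its own y).
- strap_c (a point): Centre of the clamp strap: dark steel bar, loose, 40 x 160 mm and 10 mm thick, long along its own y, 0.36 kg; a slot 16 mm wide and 60 mm long runs through it, centred, along y. Starts flat on the bench.
- washer_c (a point): Centre of the thick brass washer: loose, outside diameter 38 mm, hole 16 mm, 12 mm thick; starts flat on the bench.
- oil_bottle_c (a point): Point 60 mm up on the axis of the brown oil bottle: loose, 48 mm in diameter, 134 mm tall, standing among the parts. Not to be disturbed.
There are look-alikes about, which are no part of the job. Of the things shaped like the part that bears pack38_c, the blue one is meant.

How it is judged (in metres and radians):
On the way, in this order (a step that is already met when the one before it is completed fails the run):
1. the wood block lies on the pad against the fence and the blue packing block stands on the steel plate (x of work_c in the frame of pad between -0.0065 and 0.006 m and y of work_c in the frame of pad between -0.013 and 0.013 m and z of work_c in the frame of pad between 0.021 and 0.0285 m and angle between the y axis of work_c and the y axis of pad, either way round below 0.12 rad and x of pack38_c in the frame of rest between -0.013 and 0.013 m and y of pack38_c in the frame of rest between -0.013 and 0.013 m and z of pack38_c in the frame of rest between 0.0185 and 0.0255 m and angle between pack38_c's own z axis and vertical below 0.08 rad), for 0.2 s.
2. the strap lies level on both with the stud through its slot (all of step 1 and x of strap_c in the frame of board between -0.009 and 0.009 m and y of strap_c in the frame of board between -0.013 and 0.013 m and z of strap_c in the frame of board between 0.06 and 0.0675 m and angle between strap_c's own z axis and vertical below 0.035 rad and angle between the y axis of strap_c and the y axis of board, either way round below 0.15 rad), for 0.2 s.
At the end, for the whole second after the job is handed in: Wood block flat on the pad, under 9 mm from the fence, centred to 13 mm; blue block within 13 mm of the plate's middle; strap on both, level to 0.035 rad, square to 0.15 rad, centred to 13 mm, stud in its slot; washer flat on it round the stud; all at rest, spares and bottle not moved (all of step 2 and horizontal distance between washer_c and board below 0.008 m and z of washer_c in the frame of board between 0.071 and 0.079 m and angle between washer_c's own z axis and vertical below 0.06 rad and linear speed of each of work, pack38, strap, washer below 0.02 m/s); the robot touches nothing.
It fails at once if a spare packing block (yellow or red) is moved by more than 30 mm (distance of any of pack26_c, pack50_c from where it was at the start of the episode above 0.03 m).
It fails at once if the oil bottle is shoved by more than 30 mm or tipped (distance of oil_bottle_c from where it was at the start of the episode above 0.03 m or angle between oil_bottle_c's own z axis and vertical above 0.3 rad).
It also fails if it takes over 96 s, if anything falls off the work surface, if the arm or the gripper's body presses on something with over 40 N, if the wrist force passes 120 N, or if a joint passes its speed limit or range.

### The arm

A 7-joint arm with a two-finger parallel gripper is mounted at the origin on a cart in front of the work surface, level with it; the furniture and walls round the work are solid. World frame = base frame: x ahead of the robot, y to its left, z up, the work surface at z = 0. Lengths are in mm, angles in rad, forces in N, time in s.
With the tool pointing down it reaches from about 400 to 875 mm from the base axis. Payload 19.3 kg.
Tool frame: the origin (TCP) lies at the very end of the fingers, on their centre line; the grasp point (between the pads) lies 19 mm behind it (grip_point_offset is the z of the grasp point in the tool frame, in mm); z points along the fingers, y is the line along which they close (so a half turn about z gives the same grasp; the last joint's range is limited). The gripper opens to 85 mm and grips with 20 to 120 N. Pads are 22 mm wide; open, the fingers measure 114 mm over their backs; the gripper's body (76 mm by 85 mm) begins 54 mm behind the grasp point. The pads swing forward as they close: fully open they stand 13 mm farther back than shut.
Start: joints at [1.106, 0.521, -0.036, 1.599, 0.021, 1.021, -0.113], TCP at [240.362, -576.924, 231.291] pointing down, gripper open.
Joint ranges: [-2.91, 2.91], [-0.3, 2.13], [-1.5, 1.42], [0.17, 2.43], [-1.26, 4.41], [0.16, 1.93], [-2.52, 2.52]. Speed limits (rad/s): [1.89, 1.89, 2.39, 2.39, 3.01, 3.01, 3.01].

### API

Orientations are given as a 3x3 rotation matrix whose columns are the frame's x, y, z axes.
In Python, from workcell import movep, movel, goto_joints, open_gripper, clamp, wait, inverse_kinematics, read_state, camera, PlanningError, finish_job, grip_point_offset gives the robot as it stands. Calls block until the motion is done:
- movep(position, orientation): joint-space move of the TCP to a pose.
- movel(position, frame=None, max_speed=150, guard=None): straight line of the TCP; frame=None keeps the orientation; max_speed is the mean speed in mm/s. With guard (N) it stops when the force on the tool has changed by that much, and returns True; else False.
- goto_joints(angles): joint-space move.
- open_gripper() and clamp(): open the fingers fully, or close them until they stop; the grip force is fixed at half the most.
- wait(seconds).
- inverse_kinematics(position, orientation): joint angles nearest the present ones, or None.
- read_state(): the state.
- camera(name): name is "side" or "top"; returns a dict with "image" (400x640x3 uint8, blue, green, red), "range_z" (400x640 float32, mm along the optical axis (not along the pixel's ray), 0 where there is no reading), "fx", "fy", "cx", "cy" (pixels), "dist_coeffs" ([k1, k2, p1, p2, k3] as OpenCV has them; the pictures are not rectified), "cam_to_world" (4x4, takes a point from camera to world coordinates). Camera axes: x right, y up, looking along -z (the intrinsics and any distortion apply to the point x, -y, -z); pixel columns grow to the right and rows downward; lengths in mm; the calibration is good to about 2 mm. A picture is of the moment at which its call begins.
A pose or a line that the arm cannot do raises PlanningError and nothing moves.
- finish_job(): hands the job in; it is judged then, once.
The state is a dict: "time": time; "qpos": joint angles; "qvel": joint speeds; "joint_efforts": joint torques, N m; "eef_pos": TCP position; "tool_rot": TCP orientation; "ft_force": force on the tool from outside, world axes, zero at the start; "torque": the same for the moment, N m; "finger_gap": finger opening in mm; "gripper_force": force on a finger pad.
Only numpy, scipy, OpenCV 4.12 (cv2) and the standard library are available. Lean on these libraries where they do the work, as an engineer would, in place of code of your own. Each camera call takes 0.05 s, during which the arm holds its last target. There are 200 camera calls.

## Working session

There is one attempt and no reset: what is moved stays moved. The work goes in short steps, each a Python script; the robot and the scene stay as the last script left them, time stands still between calls to the robot, and variables do not carry over. Pictures are saved under pics/ and viewed, at most 14 in all, crops included, and the job is handed in when it is done.

```bash
ls; mkdir -p pics; python3 - <<'E'
from workcell import *
import cv2,numpy as np,pickle
for n in("top","side"):
    c=camera(n);cv2.imwrite(f"pics/{n}0.png",c["image"]);pickle.dump(c,open(f"{n}0.pkl","wb"))
    print(n,c["fx"],c["fy"],c["cx"],c["cy"],c["dist_coeffs"],np.round(c["cam_to_world"],3).tolist())
print(read_state()["time"],grip_point_offset, read_state()["tool_rot"])
E
```

```text
pics
top 365.2462661720499 365.2462661720499 325.5193818393932 199.63981308188556 [0.02950956 0.         0.         0.         0.        ] [[0.183, 0.963, -0.2, 367.538], [-0.983, 0.18, -0.031, 45.848], [0.006, 0.203, 0.979, 950.7], [0.0, 0.0, 0.0, 1.0]]
side 412.6609461156017 412.6609461156017 316.5244785118795 196.23919288301886 [0.00953152 0.         0.         0.         0.        ] [[-0.958, 0.142, -0.248, 245.282], [-0.286, -0.476, 0.832, 1122.306], [0.001, 0.868, 0.497, 705.939], [0.0, 0.0, 0.0, 1.0]]
0.1 -18.700000000000003 [[ 9.23082882e-01  3.84600805e-01 -4.62650377e-04]
 [ 3.84601079e-01 -9.23082380e-01  9.63785263e-04]
 [-5.63918236e-05 -1.06758951e-03 -9.99999429e-01]]
```

View pics/top0.png

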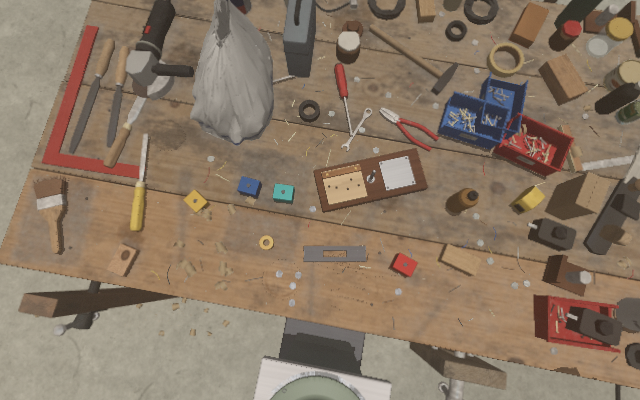

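View pics/side0.png

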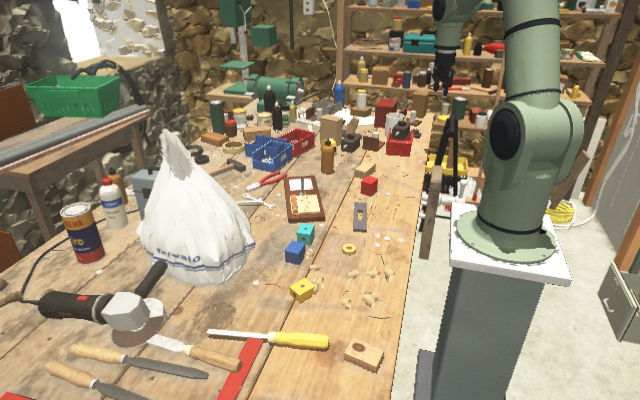

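Top view: board at (370,180), with the pad and two tones at left (343,185), steel plate at right (402,173) and stud at (371,177). 
- Blue-like blocks: blue (249,187) and teal (284,193). The blue one fits. 
- Wood: the plain piece at (461,260) fits. The piece with a hole at (122,260) and the brown bricks at (565,75) don't. 
- Washer: brass (266,242). The larger ring at (507,58) and the dark rings don't fit. 
- Strap (335,254), bottle (463,202), red (403,265), yellow (195,202) and (530,198).

I'll confirm in an enlarged crop.

```bash
cat >h.py <<'E'
import cv2,numpy as np,pickle
def ray(c,uv):
    K=np.array([[c["fx"],0,c["cx"]],[0,c["fy"],c["cy"]],[0,0,1.]])
    p=cv2.undistortPoints(np.array(uv,float).reshape(-1,1,2),K,np.array(c["dist_coeffs"],float)).reshape(-1,2)
    M=np.array(c["cam_to_world"]);d=np.c_[p[:,0],-p[:,1],-np.ones(len(p))]@M[:3,:3].T
    return M[:3,3],d
def onplane(c,uv,z):
    o,d=ray(c,uv);return o+d*((z-o[2])/d[:,2])[:,None]
def cloud(c):
    v,u=np.mgrid[0:400,0:640];o,d=ray(c,np.c_[u.ravel(),v.ravel()])
    r=c["range_z"].ravel().astype(float);P=o+d*r[:,None];P[r<=0]=np.nan
    return P.reshape(400,640,3)
E
python3 - <<'E'
import pickle,cv2,numpy as np
from h import *
c=pickle.load(open("top0.pkl","rb"))
a=cv2.resize(c["image"][140:290,180:490],None,fx=2.58,fy=2.58,interpolation=cv2.INTER_CUBIC)
cv2.imwrite("pics/crop0.png",a)
P=cloud(c)
for n,u,v in [("blue",249,185),("teal",284,192),("yel",193,200),("yel2",530,197),("red",402,263),("wash",266,237),("strap",310,253),("wood",461,260),("hole",118,255),("padL",343,185),("plate",402,173),("bottle",463,196),("bag",232,80),("bench",300,220)]:
    print(n,np.round(P[v,u]),np.round(onplane(c,[[u,v]],20)[0]))
E
```

```text
blue [557. 276.  35.] [560. 280.  20.]
teal [554. 183.  38.] [558. 186.  20.]
yel [493. 410.  26.] [494. 412.  20.]
yel2 [ 651. -425.   55.] [ 662. -444.   20.]
red [ 432. -137.   49.] [ 434. -143.   20.]
wash [435. 208.  12.] [435. 207.  20.]
strap [416.  89.  10.] [416.  89.  20.]
wood [ 467. -283.   32.] [ 468. -287.   20.]
hole [324. 558.  20.] [324. 558.  20.]
padL [604.  38.  25.] [605.  38.  20.]
plate [ 665. -110.   22.] [ 666. -110.   20.]
bottle [ 610. -246.  103.] [ 633. -274.   20.]
bag [741. 318. 220.] [843. 392.  20.]
bench [496. 132.  -1.] [493. 130.  20.]
```

View pics/crop0.png

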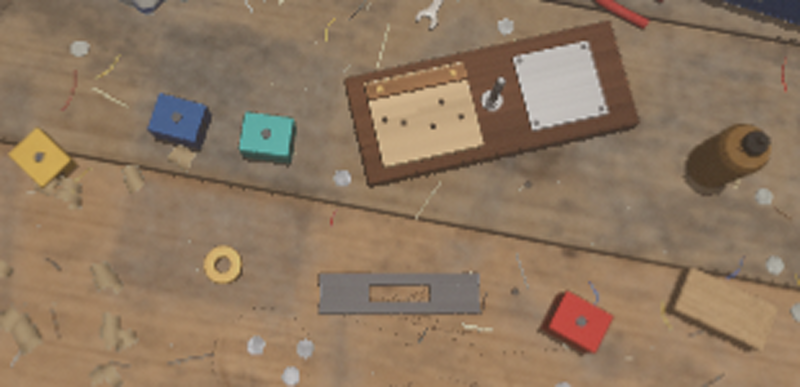

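Crop: the blue block (crop 178,120) is clearly distinct from the teal one (266,135). The plain wood, brass washer, strap and board with its fence on the far side are all confirmed. Next I'll measure.

```bash
cat >>h.py <<'E'
def rect(c,uv,top,tol,win=40,img=None,P=None):
    """colour near the seed & depth near top -> (xy centre, sizes, angle of long side)"""
    P=cloud(c) if P is None else P
    lab=cv2.cvtColor(c["image"],cv2.COLOR_BGR2LAB).astype(float)
    u,v=uv; seed=np.median(lab[v-1:v+2,u-1:u+2].reshape(-1,3),0)
    d=(lab-seed); m=(np.hypot(d[...,1],d[...,2])<tol)&(abs(d[...,0])<tol*2.2)&(abs(P[...,2]-top)<7)
    w=np.zeros_like(m);w[max(0,v-win):v+win,max(0,u-win):u+win]=1
    n,l=cv2.connectedComponents((m&w).astype(np.uint8),connectivity=4)
    m=(l==l[v,u])
    cs,_=cv2.findContours(m.astype(np.uint8),cv2.RETR_EXTERNAL,cv2.CHAIN_APPROX_NONE)
    k=max(cs,key=cv2.contourArea).reshape(-1,2)
    if img is not None: cv2.drawContours(img,[k.reshape(-1,1,2)],-1,(0,255,0),1)
    q=onplane(c,k,top)[:,:2].astype(np.float32)
    b=cv2.boxPoints(cv2.minAreaRect(q)); e=[b[1]-b[0],b[2]-b[1]]; L=[np.linalg.norm(x) for x in e]
    a=e[int(np.argmax(L))]
    return b.mean(0),sorted(L),np.arctan2(a[1],a[0])%np.pi
E
python3 - <<'E'
import pickle
from h import *
S={"top":dict(blue=(249,184,38,14),wash=(266,237,12,22),strap=(310,253,10,14),wood=(461,258,32,14),pad=(343,187,27,14),plate=(402,173,21,14),red=(402,263,50,20)),
"side":dict(blue=(295,246,38,20),wash=(344,249,12,22),strap=(361,226,10,14),wood=(366,169,32,14),pad=(303,207,27,16),plate=(300,184,21,14))}
for n in S:
    c=pickle.load(open(n+"0.pkl","rb"));im=c["image"].copy();P=cloud(c)
    for k,(u,v,t,tol) in S[n].items():
        r=rect(c,(u,v),t,tol,img=im,P=P) if abs(P[v,u,2]-t)<7 else P[v,u]
        print(n,k,*[np.round(x,2) for x in r])
    x0,y0=(180,140) if n=="top" else (230,130)
    cv2.imwrite(f"pics/seg_{n}.png",cv2.resize(im[y0:y0+150,x0:x0+ (310 if n=="top" else 200)],None,fx=2.58,fy=2.58,interpolation=cv2.INTER_NEAREST))
E
python3 - <<'E'
import cv2,numpy as np
a=cv2.imread("pics/seg_top.png");b=cv2.imread("pics/seg_side.png")
s=np.zeros((774,800,3),np.uint8);s[:a.shape[0],:a.shape[1]]=a;s[387:387+b.shape[0],:b.shape[1]]=b
cv2.imwrite("pics/seg.png",cv2.resize(s,(620,600)))
E
```

```text
top blue [555.2  277.93] [11.05 12.1 ] 2.74
top wash [423.4  205.99] [34.89 35.46] 2.55
top strap [422.43  48.8 ] [ 37.88 117.42] 1.76
top wood [ 470.15 -283.16] [45.65 89.78] 1.3
top pad [598.56  32.58] [ 69.2  102.48] 1.98
top plate [664.46 -95.21] [78.13 78.47] 0.41
top red [ 429.55 -143.18] [39.6  47.84] 1.24
side blue [558.13 279.28] [8.06 9.07] 1.9
side wash [424.19 209.68] [32.2  36.47] 0.29
side strap [428.38  32.15] [ 39.57 159.99] 1.76
side wood [ 472.34 -279.56] [42.99 86.94] 1.31
side pad [600.04  35.98] [ 68.75 105.43] 1.98
side plate [685.58 -82.99] [39.44 81.82] 1.9
```

View pics/seg.png

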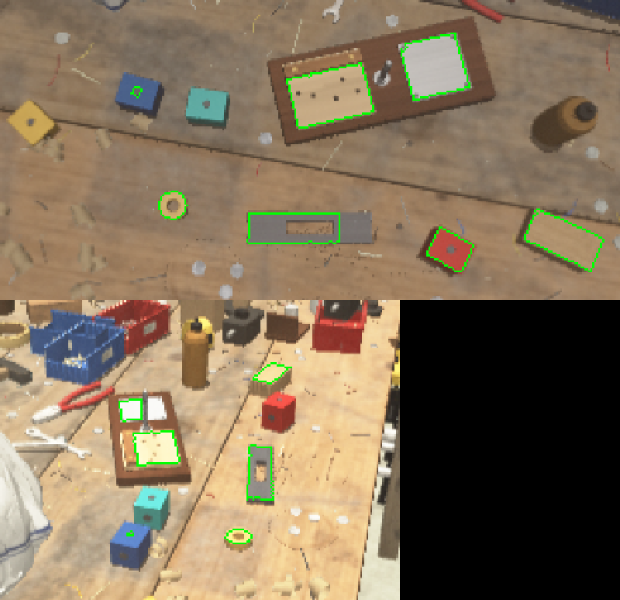

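The masks are good apart from blue, where the seed hit the dark dot, and the strap, which is fine in the side view. The two cameras differ by about 2–3 mm, so I average them. Starting with the wood block.

```bash
cat >r.py <<'E'
from workcell import *
import numpy as np
from h import *
TH=1.977-np.pi/2                       # board x direction
BX=np.array([np.cos(TH),np.sin(TH)]);BY=np.array([-BX[1],BX[0]])
STUD=np.array([636.9,-27.6])
PAD=STUD+72*BY; REST=STUD-72*BY
def rot(th):
    c=[]
    for t in(th,th+np.pi):
        y=np.array([np.cos(t),np.sin(t),0]);z=np.array([0,0,-1.]);c.append(np.c_[np.cross(y,z),y,z])
    return c
def best(xy,z,th):
    o=[]
    for R in rot(th):
        q=inverse_kinematics([*xy,z],R)
        if q is not None:o.append((abs(q[6])+0.3*abs(np.array(q)-read_state()["qpos"]).max(),R))
    return min(o,key=lambda t:t[0])[1]
def st(n=""):
    s=read_state();print(n,"t",round(s["time"],1),"pos",np.round(s["eef_pos"],1),"gap",round(s["finger_gap"],1),"F",np.round(s["ft_force"],1));return s
def pick(xy,th,z,hov=120,up=200):
    movep([*xy,hov],best(xy,hov,th)); 
    h=movel([*xy,z],max_speed=120,guard=15);st("down hit=%s"%h)
    clamp();st("clamped");movel([*xy,up],max_speed=250);return st("lifted")
def place(xy,th,z,up=200,hov=None,speed=60,rel=True):
    hov=hov or z+40
    movep([*xy,up],best(xy,up,th));movel([*xy,hov],max_speed=200)
    h=movel([*xy,z],max_speed=speed,guard=8);st("placed hit=%s"%h)
    if rel:
        open_gripper();movel([*xy,up],max_speed=250);st("released")
E
python3 - <<'E'
from r import *
pick([471.2,-281.4],1.305-np.pi/2,10)
place(PAD-2*BX,TH,10+27-1)
for n in("top","side"): pickle.dump(camera(n),open(n+"1.pkl","wb"))
for n,s in(("top",(251,182)),("side",(291,243))):
    c=pickle.load(open(n+"0.pkl","rb"));print(n,[np.round(x,2) for x in rect(c,(254,183) if n=="top" else s,38,25)])
E
```

```text
down hit=False t 2.6 pos [ 471.5 -281.6   10.6] gap 85.5 F [ 0.7 -0.  -0.3]
clamped t 3.1 pos [ 471.4 -281.6   10.6] gap 44.0 F [-3.1  1.6 10.3]
lifted t 4.0 pos [ 470.6 -281.2  198.9] gap 44.0 F [ 0.3  0.6 -0.1]
placed hit=True t 6.7 pos [606.   37.7  37.2] gap 43.6 F [ 1.3 -0.8  2. ]
released t 8.0 pos [606.2  37.6 199.4] gap 85.0 F [-0.1 -0.4 -0.6]
top [array([555.17, 276.67], dtype=float32), array([40.22, 49.33], dtype=float32), np.float32(1.49)]
side [array([556.25, 284.72], dtype=float32), array([39.05, 54.22], dtype=float32), np.float32(1.53)]
```

```bash
python3 - <<'E'
from r import *
pick([556,279],1.50-np.pi/2,6)
place(REST,TH,6+21-1)
movep([424,208,200],best([424,208],200,TH))
for n in("top","side"):
    c=camera(n);pickle.dump(c,open(n+"2.pkl","wb"))
    cv2.imwrite(f"pics/{n}2.png",cv2.resize(c["image"][100:250,250:450] if n=="top" else c["image"][140:260,250:410],None,fx=4,fy=4,interpolation=cv2.INTER_CUBIC))
st()
E
```

```text
down hit=False t 10.2 pos [556.4 279.2   6.7] gap 85.5 F [ 0.2  0.6 -0.3]
clamped t 10.7 pos [556.2 279.    6.5] gap 39.1 F [-0.7 -0.9  6.5]
lifted t 11.6 pos [555.4 278.5 198.6] gap 39.1 F [-0.1  0.8 -1.5]
placed hit=True t 14.5 pos [664.7 -93.7  27.3] gap 39.3 F [-1.1 -0.4  7.5]
released t 15.9 pos [664.7 -93.8 198.6] gap 85.4 F [ 0.   0.1 -0.7]
 t 17.4 pos [424.7 207.4 199.8] gap 85.6 F [0.7 0.2 0.3]
```

View pics/top2.png

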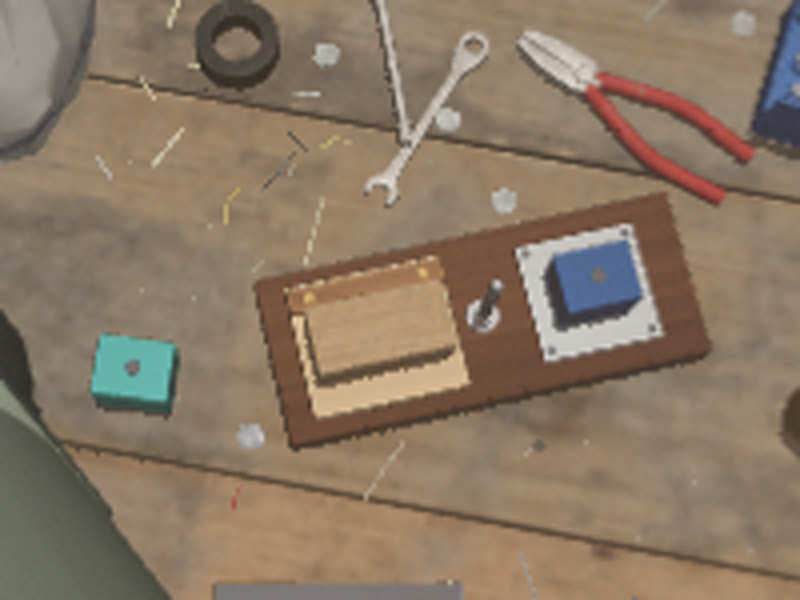

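View pics/side2.png

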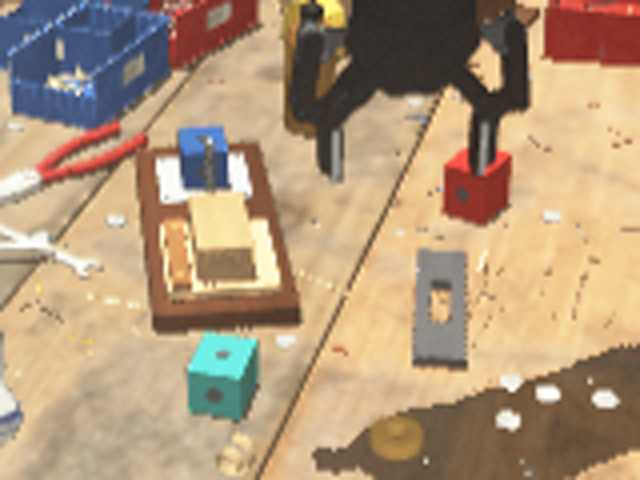

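Both blocks are on the board as intended: wood close to the fence, blue mid-plate. The stud tip is at crop (494,286) in the top view and (208,140) in the side view. Next I check positions against where the robot placed them.

```bash
python3 - <<'E'
from r import *
print("cmd wood",PAD-2*BX,"blue",REST)
c=pickle.load(open("top2.pkl","rb"))
print("wood",rect(c,(345,184),59,14)); print("blue",rect(c,(396,165),59,25))
print("studtop",onplane(c,[[373.7,171.5]],93))
d=pickle.load(open("side2.pkl","rb"))
print("wood s",rect(d,(305,193),59,14)); print("blue s",rect(d,(297,174),59,25))
print("stud s",onplane(d,[[302,174.5]],93))
o1,d1=ray(c,[[373.7,171.5]]);o2,d2=ray(d,[[302,174.5]])
s=np.linalg.lstsq(np.c_[d1[0],-d2[0]],o2-o1,rcond=None)[0];print(o1+s[0]*d1[0],o2+s[1]*d2[0])
E
```

```text
cmd wood [606.61376138  37.75092769] blue [665.3489837  -93.74117724]
wood (array([606.0013  ,  35.158607], dtype=float32), [np.float32(44.422947), np.float32(88.20386)], np.float32(1.9749043))
blue (array([662.6818 , -93.64745], dtype=float32), [np.float32(40.742085), np.float32(50.518215)], np.float32(1.9801759))
studtop [[633.48717916 -29.41587222  93.        ]]
wood s (array([604.8441  ,  45.014675], dtype=float32), [np.float32(43.409485), np.float32(98.947334)], np.float32(1.9843634))
blue s (array([663.88983, -87.80673], dtype=float32), [np.float32(37.925976), np.float32(46.82184)], np.float32(1.90584))
stud s [[637.99447454 -28.40768733  93.        ]]
[633.92817111 -29.54067386  91.57778029] [638.11702703 -28.76678702  92.80872188]
```

```bash
sed -i 's/^STUD=.*/STUD=np.array([636.7,-27.9])/' r.py; python3 - <<'E'
from r import *
c=pickle.load(open("top0.pkl","rb"));r=rect(c,(310,253),10,14,win=70);print(r)
xy=(r[0]+[1.3,1.3]+np.array([427.4,30.5]))/2;print(xy)
if r[1][1]<150: xy=np.array([427.4,30.5])
pick(xy,1.76-np.pi/2,2.5)
xy=STUD
movep([*xy,200],best(xy,200,TH));movel([*xy,112],max_speed=200)
h=movel([*xy,61],max_speed=50,guard=6);s=st("placed hit=%s"%h)
print(read_state()["torque"])
for n in("top","side"):
    c=camera(n);pickle.dump(c,open(n+"3.pkl","wb"))
    cv2.imwrite(f"pics/{n}3.png",cv2.resize(c["image"][100:250,250:450] if n=="top" else c["image"][120:240,230:390],None,fx=4,fy=4,interpolation=cv2.INTER_CUBIC))
E
```

```text
(array([426.19574 ,  28.645157], dtype=float32), [np.float32(37.89705), np.float32(158.42297)], np.float32(1.7552112))
[427.44786987  30.22257843]
down hit=False t 19.3 pos [427.7  30.4   3. ] gap 85.5 F [ 0.  -0.3 -1. ]
clamped t 19.9 pos [427.6  30.1   3.1] gap 38.1 F [-4.2 -1.9 18.8]
lifted t 20.8 pos [426.8  30.  199. ] gap 37.7 F [-0.5 -0.1 -4.4]
placed hit=True t 23.2 pos [636.4 -27.9  62.3] gap 38.0 F [-1.9 -0.6  9.6]
[-0.04051951  0.42225105  0.01255526]
```

View pics/side3.png

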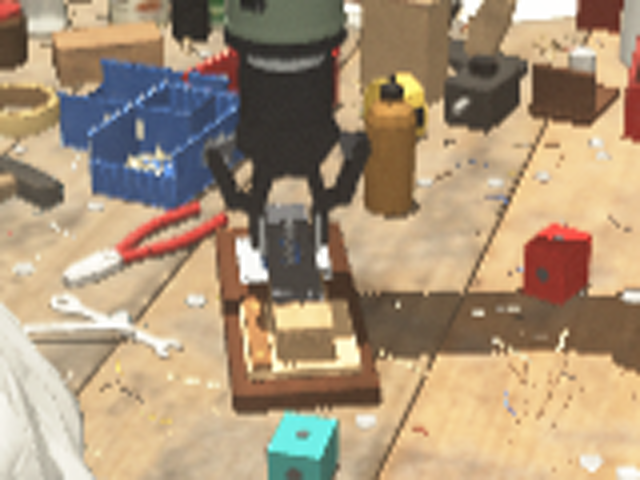

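The strap is held level across both blocks with the stud inside its slot, at crop (292,235). The TCP stopped at 62.3, the expected height. I'll release it, fetch the washer, and check the strap in passing.

```bash
python3 - <<'E'
from r import *
open_gripper();movel([*STUD,200],max_speed=200)
pick([424,207.6],TH,3)
for n in("top","side"):
    c=camera(n);pickle.dump(c,open(n+"4.pkl","wb"))
a=cv2.resize(pickle.load(open("top4.pkl","rb"))["image"][130:230,290:450],None,fx=5,fy=5,interpolation=cv2.INTER_CUBIC)
cv2.imwrite("pics/top4.png",a)
b=cv2.resize(c["image"][140:260,250:410],None,fx=4,fy=4);cv2.imwrite("pics/side4.png",b)
c=pickle.load(open("top4.pkl","rb"));print(rect(c,(352,179),69,14,win=70))
E
```

```text
down hit=False t 27.0 pos [424.3 207.7   3.5] gap 85.7 F [-0.3  0.2 -0.5]
clamped t 27.6 pos [424.3 207.6   3.7] gap 34.6 F [-3.  -2.7 20. ]
lifted t 28.5 pos [423.6 207.2 198.9] gap 34.5 F [-0.1 -0.2 -1.4]
(array([635.3748  , -29.812546], dtype=float32), [np.float32(41.32178), np.float32(158.8338)], np.float32(1.9817132))
```

View pics/top4.png

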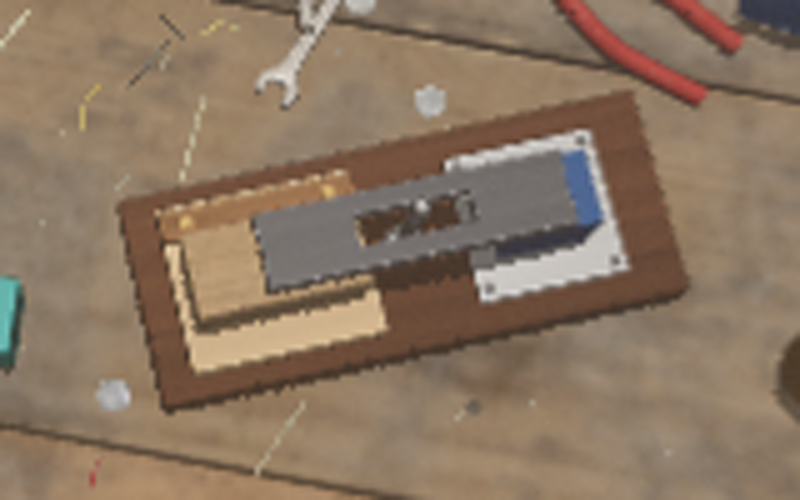

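View pics/side4.png

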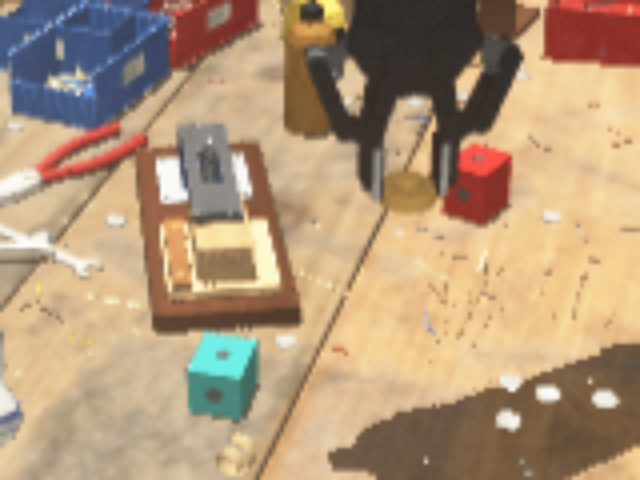

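The strap lies straight along the board on both blocks, with the stud in the slot at crop (415,213). The washer is held between the fingers at side crop (410,192). Gap 34.6 is a bit under 38, so I'll check how it sits in the grip before placing.

```bash
python3 - <<'E'
from r import *
c=pickle.load(open("side4.pkl","rb"))
hsv=cv2.cvtColor(c["image"],cv2.COLOR_BGR2HSV)
P=cloud(c)
m=(abs(P[...,0]-424)<40)&(abs(P[...,1]-208)<40)&(abs(P[...,2]-200)<16)&(hsv[...,1]>110)&(hsv[...,0]>8)&(hsv[...,0]<35)
v,u=np.nonzero(m);print(m.sum(),u.min(),u.max(),v.min(),v.max());p=P[m];print(p.min(0),p.max(0),p.mean(0))
print("mid at z202",onplane(c,[[(u.min()+u.max())/2,(v.min()+v.max())/2]],202), "TCP",read_state()["eef_pos"],"y axis",read_state()["tool_rot"][:,1])
cv2.imwrite("pics/w4.png",cv2.resize(c["image"][155:205,325:385],None,fx=10,fy=10,interpolation=cv2.INTER_CUBIC))
E
```

```text
124 345 358 183 193
[405.9207409  192.08649035 194.03332081] [440.08554575 229.93744223 208.53932581] [422.29598491 214.33476072 203.5113468 ]
mid at z202 [[423.3494117  212.45088794 202.        ]] TCP [423.40110777 207.32030848 198.71650697] y axis [ 0.91851584  0.39537823 -0.00216828]
```

View pics/w4.png

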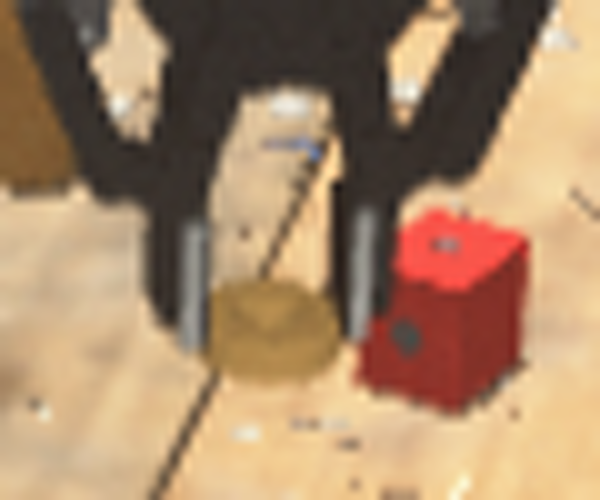

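The washer sits level and centred between the fingers, shifted about 2 mm along the pads; its hole edge is at crop (270,320). I'll correct by 2 mm and place it, keeping the same tool orientation.

```bash
python3 - <<'E'
from r import *
R=np.array(read_state()["tool_rot"]);R=min(rot(TH),key=lambda Q:np.linalg.norm(Q-R))
xy=STUD-2*BY
movep([*xy,200],R);movel([*xy,115],max_speed=200)
h=movel([*xy,70],max_speed=40,guard=5);s=st("placed hit=%s"%h)
if 70<s["eef_pos"][2]<76:
    open_gripper();movel([*xy,200],max_speed=200);movep([430,208,220],R);wait(.3)
    st()
    a=[]
    for n,o in(("top",(310,130)),("side",(250,140))):
        c=camera(n);pickle.dump(c,open(n+"5.pkl","wb"))
        a.append(cv2.resize(c["image"][o[1]:o[1]+100,o[0]:o[0]+130],None,fx=3,fy=3,interpolation=cv2.INTER_CUBIC))
        if n=="top":
            print(rect(c,(344,180),69,14,win=70),rect(c,(396,165),59,25) if 0 else "")
    cv2.imwrite("pics/end5.png",np.hstack(a))
E
```

```text
placed hit=True t 31.4 pos [637.3 -29.7  72.9] gap 34.5 F [-2.3 -0.4  8.1]
 t 34.2 pos [430.3 207.7 219.9] gap 85.6 F [ 0.7 -0.1  0.4]
(array([619.46735 ,   8.780754], dtype=float32), [np.float32(39.64837), np.float32(75.31585)], np.float32(1.9818553))
```

View pics/end5.png

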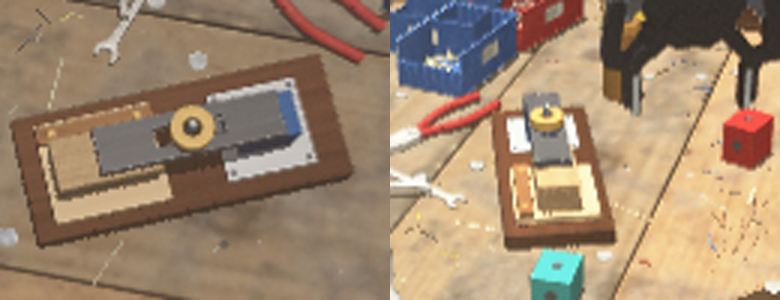

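The washer lies flat round the stud on the strap, at (192,127) left and (545,118) right. The strap is still straight on both blocks, and the wood measures about x = -2 mm in the pad frame. Handing in.

```bash
python3 -c "
from workcell import *
print(finish_job())"
```

```text
the job is handed in; nothing more can be done
None
```

The clamp is set up with only the nut missing and handed in after about 34 s of robot time: wood block, blue packing block, strap and washer are in place and released. I left the spare blocks and bottle alone; no score came back.

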